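# Clip the vent cover onto the hallway bin

### The job

Take the grey vent cover with the two rectangular windows (not the plain cover without windows), set it over the two white snap hooks on top of the grey bin's lid, and press it straight down until both hooks click back over its ends and it lies flat on its seat. Then let go of it.

Things in the scene. Friction and masses are not known exactly. Their poses are not given: they have to be found in the camera images.
- vent_cover: Loose grey plastic cover, 80 g, flat on the black base: (mm) plate 66 (x) by 130 (y) by 6 thick; solid grip block mid-top, 24 (x) by 36 (y), its top 46 above the underside. Two through windows 46 (x) by 25 (y) centred 42.5 either side along y, end bars 10 wide beyond. Same after a half turn. Origin: centre of underside, z up. The similar cover without windows does not fit.
- vent_seat (a point): Middle of the flat seat (mm) 80 (x) by 146 (y) on the fixed grey bin's lid, 194 above the base; z up. White snap hooks, 14 wide in x, stand at y = +-50, one per window; outward noses to 60, 8 to 11 above the seat, then ramps in to tips at 45, 31 high. Fully home the cover's origin is here, axes parallel or a half turn round, 2 play. Push straight down, about 10 N, up to 20 N if off centre.
- hook_left (a joint): Bend in rad of the springy hook at the seat's +y side, hinged 25 mm below the seat: 0 upright, grows as it is bent toward the middle, about 0.15 as the nose slips past the cover's end bar, at most 0.42; springs back to 0 by itself.
- hook_right (a joint): The same for the hook at the seat's -y side.
Things that resemble listed ones, but are neither listed nor needed, are in the scene too. Leave any green look-alike of the vent_cover alone.

How it is judged:
By the outcome, as a careful person would: the job done as asked, in the order asked, and still so for the second after the job is handed in, with the robot touching nothing.
It also fails if it takes over 35 s, if anything falls off the work surface, if the arm or the gripper's body presses on something with over 40 N, if the wrist force passes 120 N, or if a joint passes its speed limit or range.

### The arm

A 6-joint arm with a two-finger parallel gripper is mounted at the origin on the work surface. World frame = base frame: x ahead of the robot, y to its left, z up, the work surface at z = 0. Lengths are in m, angles in rad, forces in N, time in s.
With the tool pointing down it reaches from about 0.3 to 0.875 m from the base axis. Payload 6.4 kg.
Tool frame: the origin (TCP) lies midway between the tips of the shut fingers; the grasp point (between the pads) lies 19 mm behind it; z points along the fingers, y is the direction in which the jaws open and shut (so a half turn about z gives the same grasp; the last joint's range is limited). The gripper opens to 85 mm and grips with 20 to 120 N. Pads are 22 mm wide; open, the fingers measure 114 mm over their backs; the gripper's body (76 mm by 85 mm) begins 54 mm behind the grasp point. The pads swing forward as they close: fully open they stand 13 mm farther back than shut.
Start: joints at [1.134, 0.181, 1.607, -0, 1.354, -0.206], TCP at [0.132, 0.56, 0.231] pointing down, gripper open.
Joint ranges: [-2.99, 2.99], [-0.89, 2.07], [0.3, 2.58], [-1.14, 4.28], [0, 2.63], [-3.12, 3.12]. Speed limits (rad/s): [2.57, 2.57, 3.01, 3.14, 3.14, 3.14].

### API

Orientations are given as a unit quaternion [w, x, y, z].
In Python, from bench import ctrl gives the robot as it stands.
- The arm moves only by the tool apply_moves, never from a script. Its argument "plan" is a list of rows, each an object with "translation": the shift along the tool's x, y, z in m, a list of three; "angular": the turn, a rotation vector about the tool's x, y, z in rad, a list of three; "hand": the finger opening in m, from 0 to 0.0854. In form: [{"translation": [x, y, z], "angular": [rx, ry, rz], "hand": hand}, ...]. A call has 1 to 10 rows; each row shifts and turns the commanded pose from where the row before left it, along the tool's axes as they then stand; what a row does not reach is not made up. A row lasts 1/8 s, in which the tool goes at most 62.5 mm and 10.7 degrees, less where a joint would pass 70% of its speed; a pose out of reach is approached as far as the arm can. A call with a gripper value outside its range is refused whole. The fingers move at their own pace and stop on an object; the grip force is fixed at half the most. Time passes only in rows, so rows that do not move let the fingers close. It gives the time, the measured TCP pose, the force and the opening at its end, in the units of the state.
- ctrl.get_obs(): the state, without advancing time (a new reading comes with each control period).
- ctrl.camera(name): name is "scene" or "side" or "wrist"; returns a dict with "img" (420x560x3 uint8, red, green, blue), "K" (3x3 intrinsics, pixels), "eye" and "orientation" of the camera in the world. Camera axes: x right, y up, looking along -z (the intrinsics and any distortion apply to the point x, -y, -z); pixel columns grow to the right and rows downward; lengths in m; the calibration is good to about 2 mm. A picture is of the moment at which its call begins. There is no depth.
- ctrl.hand_in(): hands the job in, once; it reports no verdict.
The state is a dict: "time_s": time; "q": joint angles; "dq": joint speeds; "joint_efforts": joint torques, N m; "eef_pos": TCP position; "eef_rot": TCP orientation; "wrist_force": force on the tool from outside, world axes, zero at the start; "torque": the same for the moment, N m; "opening": opening from 0.0 (shut) to 1.0 (fully open).
Only numpy, scipy, OpenCV 4.12 (cv2) and the standard library are available. Lean on these libraries where they do the work, as an engineer would, in place of code of your own. Each camera call takes 0.05 s, during which the arm holds its last target.

## Working session

There is one attempt and no reset: what is moved stays moved. The work goes in short steps, Python scripts to look and compute and a tool call to move; the robot and the scene stay as the last step left them, time stands still between calls to the robot, and variables do not carry over. Pictures are saved under pics/ and viewed, and the job is handed in when it is done.

Besides the shell and the picture viewer there is one more tool, called after "Call:" by a JSON object that holds its "method" and its "body", one argument or row to a line. apply_moves: Moves the arm, as the interface text tells. Its arguments: {"type":"object","properties":{"plan":{"type":"array","items":{"type":"object","properties":{"translation":{"type":"array","items":{"type":"number"}},"angular":{"type":"array","items":{"type":"number"}},"hand":{"type":"number"}}}}},"required":["plan"]}

```bash
mkdir -p pics; ls; python3 - <<'E'
from bench import ctrl
import cv2,pickle
o=ctrl.get_obs();print(o)
d={}
for n in("scene","side","wrist"):
    c=ctrl.camera(n);d[n]=c
    cv2.imwrite(f"pics/{n}0.png",c["img"][:,:,::-1]);print(n,c["K"],c["eye"],c["orientation"],[k for k in c])
pickle.dump(d,open("c0.pkl","wb"))
E
```

```text
pics
{'time_s': 0.0, 'q': array([ 1.13369352e+00,  1.81528558e-01,  1.60800283e+00, -4.99285932e-06,
        1.35380017e+00, -2.06303604e-01]), 'dq': array([-0.00085626, -0.00050884,  0.00038502, -0.00185273, -0.00011614,
       -0.00049045]), 'joint_efforts': array([ 7.63193402e-04, -4.44862640e+01, -3.51348317e+01,  8.31803703e-06,
        8.86274676e-03, -6.24953401e-06]), 'eef_pos': array([0.13128341, 0.55924792, 0.23039367]), 'eef_rot': array([-2.72593700e-04,  1.15143062e-01,  9.93348539e-01, -8.25619070e-04]), 'wrist_force': array([-1.0499719 ,  0.23589378, -0.47157062]), 'torque': array([-0.03112278,  0.00106281, -0.00140287]), 'opening': 1.000309842575279}
scene [[392.2437231    0.         279.91867501]
 [  0.         392.2437231  213.08860849]
 [  0.           0.           1.        ]] [ 1.00413174 -0.56736719  0.82603894] [0.82640714 0.33632501 0.16085798 0.42197327] ['img', 'K', 'eye', 'orientation']
side [[432.36887403   0.         277.32281426]
 [  0.         432.36887403 211.64893401]
 [  0.           0.           1.        ]] [ 0.14877665 -0.84873502  0.73818802] [ 0.87634501  0.4250749  -0.09012784 -0.20786467] ['img', 'K', 'eye', 'orientation']
wrist [[293.86639683   0.         277.16240309]
 [  0.         293.86639683 204.51009684]
 [  0.           0.           1.        ]] [0.06630309 0.57478894 0.37325369] [ 0.77673657 -0.10560676 -0.08285911  0.61535508] ['img', 'K', 'eye', 'orientation']
```

View pics/scene0.png

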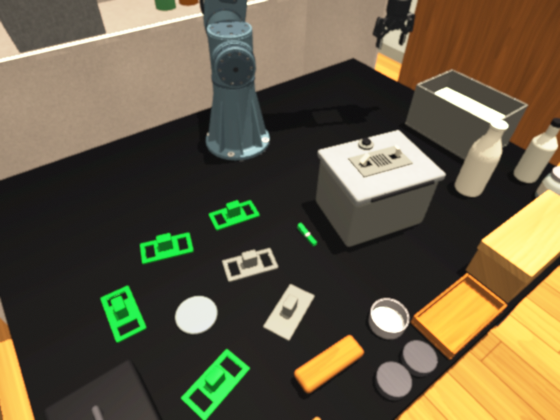

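View pics/side0.png

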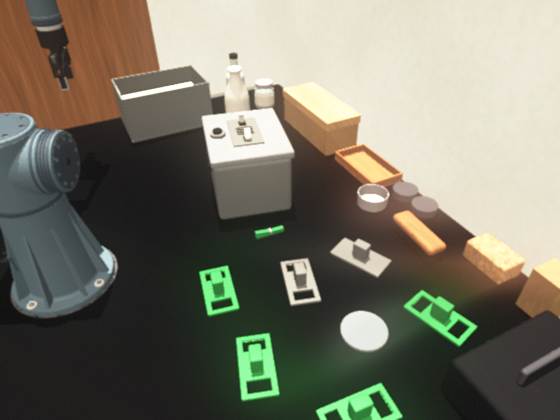

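View pics/wrist0.png

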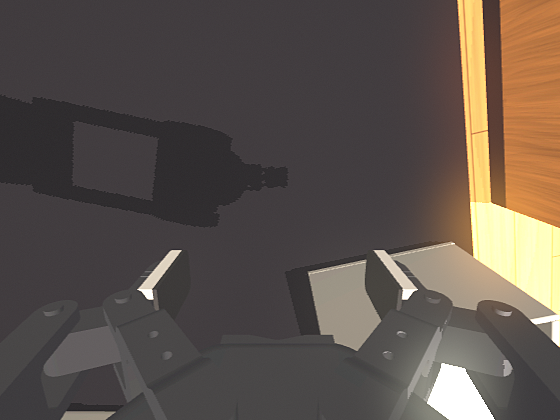

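The windowed grey cover is at scene (250,263) and side (300,281). The plain one is at scene (290,311). The bin's lid seat is at scene (380,160) and side (245,131). I'll enlarge these areas.

```bash
python3 - <<'E'
import cv2,pickle,numpy as np
d=pickle.load(open("c0.pkl","rb"))
def crop(n,x,y,w,h,s):
    im=d[n]["img"][y:y+h,x:x+w,::-1];return cv2.resize(im,None,fx=s,fy=s,interpolation=cv2.INTER_CUBIC)
cv2.imwrite("pics/a1.png",np.hstack([crop("scene",215,240,70,50,5.7142857),crop("scene",345,135,70,50,5.7142857)]))
cv2.imwrite("pics/a2.png",np.hstack([crop("side",270,250,60,60,6.5),crop("side",215,105,60,60,6.5)]))
E
```

```text
(no output)
```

View pics/a1.png

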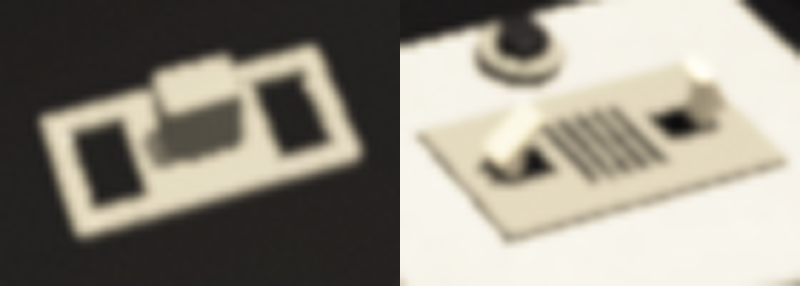

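View pics/a2.png

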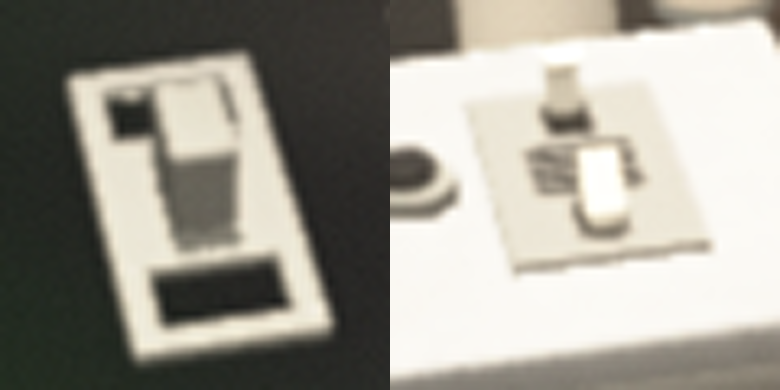

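```bash
cat > h.py <<'E'
import numpy as np
from scipy.optimize import least_squares
from scipy.spatial.transform import Rotation as R
def rot(q): return R.from_quat([q[1],q[2],q[3],q[0]])
def proj(c,P):
    p=rot(c["orientation"]).inv().apply(np.atleast_2d(P)-c["eye"]);p=p*[1,-1,-1]
    u=p@c["K"].T;return u[:,:2]/u[:,2:]
def ray(c,uv,z):
    k=np.linalg.inv(c["K"])@[uv[0],uv[1],1];w=rot(c["orientation"]).apply(k*[1,-1,-1])
    return c["eye"]+w*(z-c["eye"][2])/w[2]
def rect(a,b): return np.array([[-a,-b],[-a,b],[a,b],[a,-b]])/2
E
python3 - <<'E'
import pickle;from h import *
d=pickle.load(open("c0.pkl","rb"))
S=lambda L,x,y,s:(np.array(L)+.5)/s+[x,y]-.5
obs={"cover":(0.006,66,130,S([(40,116),(318,45),(362,155),(80,237)],215,240,5.7142857),S([(68,78),(248,52),(333,322),(138,356)],270,250,6.5)),
"seat":(0.194,80,146,S([(18,133),(298,60),(388,160),(108,240)],345,135,5.7142857),S([(76,100),(260,80),(322,242),(126,268)],215,105,6.5))}
for k,(z,a,b,sc,si) in obs.items():
    for n,uv in(("scene",sc),("side",si)):
        P=np.array([ray(d[n],p,z) for p in uv]);print(k,n,P[:,:2].round(4).tolist(),"c",P.mean(0)[:2].round(4),"edges",np.linalg.norm(P-np.roll(P,-1,0),axis=1).round(4))
        e=P[[1,2,3,0]]-P; ang=[np.degrees(np.arctan2(v[1],v[0])).round(1) for v in e];print(ang)
E
```

```text
cover scene [[0.4277, -0.3129], [0.4672, -0.1866], [0.53, -0.2069], [0.4941, -0.332]] c [ 0.4798 -0.2596] edges [0.1324 0.066  0.1301 0.0691]
[np.float64(72.6), np.float64(-18.0), np.float64(-106.0), np.float64(164.0)]
cover side [[0.4642, -0.1903], [0.5292, -0.2087], [0.4919, -0.3327], [0.4275, -0.3159]] c [ 0.4782 -0.2619] edges [0.0675 0.1295 0.0666 0.1308]
[np.float64(-15.8), np.float64(-106.7), np.float64(165.4), np.float64(73.7)]
seat scene [[0.4649, 0.0613], [0.5005, 0.2084], [0.5752, 0.1849], [0.5417, 0.0423]] c [0.5206 0.1242] edges [0.1513 0.0783 0.1466 0.0791]
[np.float64(76.4), np.float64(-17.4), np.float64(-103.2), np.float64(166.1)]
seat side [[0.4959, 0.2016], [0.5728, 0.1816], [0.5374, 0.0413], [0.4619, 0.0586]] c [0.517  0.1208] edges [0.0795 0.1447 0.0774 0.147 ]
[np.float64(-14.6), np.float64(-104.2), np.float64(167.1), np.float64(76.6)]
```

Call:
{"method": "apply_moves", "body": {
  "plan": [
    {"translation": [0,0,-0.035],"angular": [0,0,0],"hand": 0.085},
    {"translation": [0,0,-0.035],"angular": [0,0,0],"hand": 0.085},
    {"translation": [-0.0329,-0.0449,0],"angular": [0,0,0],"hand": 0.085},
    {"translation": [-0.0329,-0.0449,0],"angular": [0,0,0],"hand": 0.085},
    {"translation": [-0.0329,-0.0449,0],"angular": [0,0,0],"hand": 0.085},
    {"translation": [-0.0329,-0.0449,0],"angular": [0,0,0],"hand": 0.085},
    {"translation": [-0.0329,-0.0449,0],"angular": [0,0,0],"hand": 0.085},
    {"translation": [-0.0329,-0.0449,0],"angular": [0,0,0],"hand": 0.085},
    {"translation": [-0.0329,-0.0449,0],"angular": [0,0,0],"hand": 0.085},
    {"translation": [-0.0329,-0.0449,0],"angular": [0,0,0],"hand": 0.085}
  ]
}}

```text
time_s: 1.4
eef_pos: [0.3058, 0.1483, 0.3014]
eef_rot: [0.0, 0.115, 0.993, 0.0]
wrist_force: [0.8, 0.6, -0.1]
opening: 0.991
```

Call:
{"method": "apply_moves", "body": {
  "plan": [
    {"translation": [-0.0329,-0.0449,0],"angular": [0,0,0],"hand": 0.085},
    {"translation": [-0.0329,-0.0449,0],"angular": [0,0,0],"hand": 0.085},
    {"translation": [-0.0329,-0.0449,0],"angular": [0,0,0],"hand": 0.085},
    {"translation": [-0.0329,-0.0449,0],"angular": [0,0,0],"hand": 0.085},
    {"translation": [-0.0329,-0.0449,0],"angular": [0,0,0],"hand": 0.085},
    {"translation": [-0.0329,-0.0449,0],"angular": [0,0,0],"hand": 0.085},
    {"translation": [-0.0329,-0.0449,0],"angular": [0,0,0],"hand": 0.085},
    {"translation": [-0.0329,-0.0449,0],"angular": [0,0,0],"hand": 0.085}
  ]
}}

```text
time_s: 2.4
eef_pos: [0.48, -0.2618, 0.301]
eef_rot: [-0.0, 0.115, 0.993, 0.0]
wrist_force: [0.9, 0.8, 0.1]
opening: 0.998
```

Call:
{"method": "apply_moves", "body": {
  "plan": [
    {"translation": [0,0,0],"angular": [0,0,0.18],"hand": 0.085},
    {"translation": [0,0,0],"angular": [0,0,0.18],"hand": 0.085},
    {"translation": [0,0,0],"angular": [0,0,0.18],"hand": 0.085},
    {"translation": [0,0,0],"angular": [0,0,0.18],"hand": 0.085},
    {"translation": [0,0,0],"angular": [0,0,0.18],"hand": 0.085},
    {"translation": [0,0,0],"angular": [0,0,0.18],"hand": 0.085},
    {"translation": [0,0,0],"angular": [0,0,0.18],"hand": 0.085},
    {"translation": [0,0,0],"angular": [0,0,0.18],"hand": 0.085},
    {"translation": [0,0,0],"angular": [0,0,0.18],"hand": 0.085},
    {"translation": [0,0,0],"angular": [0,0,0],"hand": 0.085}
  ]
}}

```text
time_s: 3.65
eef_pos: [0.4795, -0.2599, 0.301]
eef_rot: [-0.0, 0.798, 0.602, -0.0]
wrist_force: [0.5, -0.3, 0.7]
opening: 0.994
```

```bash
cat > look.py <<'E'
from bench import ctrl
import cv2,pickle,sys
from h import *
tag=sys.argv[1];d={}
for n in sys.argv[2:]:
    c=ctrl.camera(n);d[n]=c;cv2.imwrite(f"pics/{n}{tag}.png",c["img"][:,:,::-1])
o=ctrl.get_obs();r=rot(o["eef_rot"]).as_matrix()
print(o["time_s"],"pos",o["eef_pos"].round(4),"jaw deg",np.degrees(np.arctan2(r[1,1],r[0,1])).round(2),"z",r[:,2].round(4),"q",o["q"].round(2),"F",o["wrist_force"].round(1),"open",round(o["opening"],3))
d["o"]=o;pickle.dump(d,open(f"c{tag}.pkl","wb"))
if "wrist" in d:print(proj(d["wrist"],o["eef_pos"]),d["wrist"]["eye"])
E
python3 look.py 1 wrist
```

```text
3.7 pos [ 0.4795 -0.2599  0.301 ] jaw deg -15.83 z [-4.e-04  4.e-04 -1.e+00] q [-0.71  0.06  1.6   0.    1.48 -0.44] F [ 0.  -0.  -0.1] open 0.998
[[276.43666576 255.45684334]] [ 0.4982755  -0.19544919  0.44374998]
```

View pics/wrist1.png

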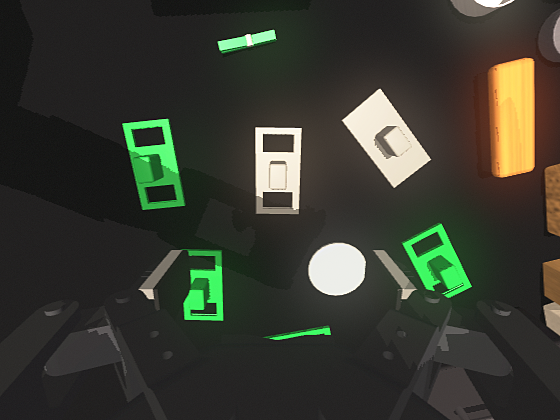

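The cover is at wrist (277,171), nearly aligned with the jaws. I'll enlarge it.

```bash
python3 - <<'E'
import cv2,pickle
d=pickle.load(open("c1.pkl","rb"))
cv2.imwrite("pics/a3.png",cv2.resize(d["wrist"]["img"][120:220,240:315,::-1],None,fx=6,fy=6,interpolation=cv2.INTER_CUBIC))
E
```

```text
(no output)
```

View pics/a3.png

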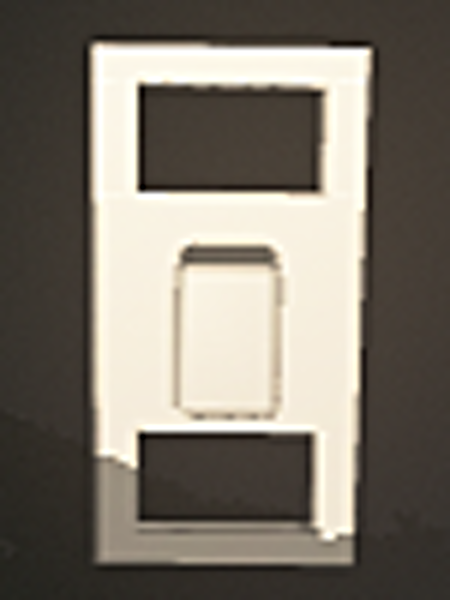

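```bash
python3 - <<'E'
import pickle;from h import *
d=pickle.load(open("c1.pkl","rb"));c=d["wrist"]
S=lambda L,x,y,s:(np.array(L)+.5)/s+[x,y]-.5
def rep(L,z):
    P=np.array([ray(c,p,z) for p in S(L,240,120,6)]);e=np.roll(P,-1,0)-P
    print(P.mean(0).round(4),np.linalg.norm(e,axis=1).round(4),[np.degrees(np.arctan2(v[1],v[0])).round(2) for v in e])
rep([(93,45),(372,48),(354,564),(95,562)],.006)
rep([(139,86),(325,88),(315,525),(139,524)],.006)
rep([(180,264),(278,264),(278,414),(178,414)],.046)
E
```

```text
[ 0.4799 -0.2628  0.006 ] [0.067  0.1296 0.0672 0.1298] [np.float64(-16.56), np.float64(-106.77), np.float64(163.57), np.float64(73.13)]
[ 0.4803 -0.2624  0.006 ] [0.0449 0.1098 0.0454 0.11  ] [np.float64(-16.56), np.float64(-106.45), np.float64(163.69), np.float64(73.29)]
[ 0.4801 -0.2621  0.046 ] [0.0221 0.0345 0.0231 0.0345] [np.float64(-15.96), np.float64(-105.51), np.float64(164.03), np.float64(72.88)]
```

Call:
{"method": "apply_moves", "body": {
  "plan": [
    {"translation": [-0.0022,0.0011,0.045],"angular": [0,0,0.013],"hand": 0.085},
    {"translation": [0,0,0.05],"angular": [0,0,0],"hand": 0.085},
    {"translation": [0,0,0.05],"angular": [0,0,0],"hand": 0.085},
    {"translation": [0,0,0.05],"angular": [0,0,0],"hand": 0.085},
    {"translation": [0,0,0.04],"angular": [0,0,0],"hand": 0.085},
    {"translation": [0,0,0.025],"angular": [0,0,0],"hand": 0.085},
    {"translation": [0,0,0.02],"angular": [0,0,0],"hand": 0.085},
    {"translation": [0,0,0.01],"angular": [0,0,0],"hand": 0.085},
    {"translation": [0,0,0],"angular": [0,0,0],"hand": 0.085}
  ]
}}

```text
time_s: 4.82
eef_pos: [0.4798, -0.2622, 0.0109]
eef_rot: [-0.001, 0.802, 0.597, -0.0]
wrist_force: [-0.2, -0.3, 0.5]
opening: 0.995
```

```bash
python3 look.py 2 wrist
```

```text
4.875 pos [ 0.4803 -0.2626  0.0116] jaw deg -16.72 z [ 2.e-04 -1.e-04 -1.e+00] q [-0.72  0.42  1.81 -0.    0.91 -0.43] F [0.8 0.2 0.7] open 0.994
[[277.54430312 256.42869175]] [ 0.49946603 -0.19803099  0.15363429]
```

View pics/wrist2.png

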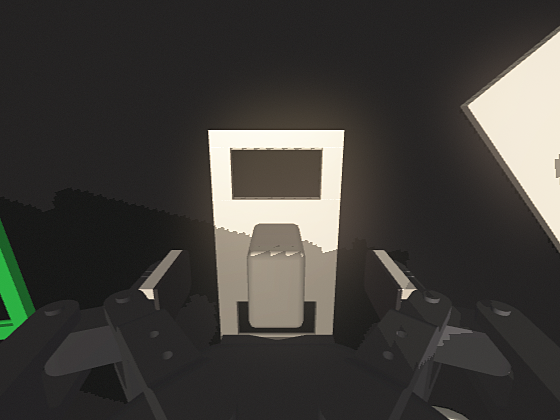

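The block (columns 248–304) is centred between the pads (about 165 and 390), so I'll close and lift.

Call:
{"method": "apply_moves", "body": {
  "plan": [
    {"translation": [0,0,0],"angular": [0,0,0],"hand": 0.0},
    {"translation": [0,0,0],"angular": [0,0,0],"hand": 0.0},
    {"translation": [0,0,0],"angular": [0,0,0],"hand": 0.0},
    {"translation": [0,0,0],"angular": [0,0,0],"hand": 0.0},
    {"translation": [0,0,0],"angular": [0,0,0],"hand": 0.0},
    {"translation": [0,0,0],"angular": [0,0,0],"hand": 0.0}
  ]
}}

```text
time_s: 5.62
eef_pos: [0.4805, -0.2627, 0.0118]
eef_rot: [0.0, 0.803, 0.596, 0.0]
wrist_force: [0.0, 0.5, 5.1]
opening: 0.275
```

Call:
{"method": "apply_moves", "body": {
  "plan": [
    {"translation": [0,0,0],"angular": [0,0,0],"hand": 0.0},
    {"translation": [0,0,-0.01],"angular": [0,0,0],"hand": 0.0},
    {"translation": [0,0,-0.03],"angular": [0,0,0],"hand": 0.0},
    {"translation": [0,0,-0.05],"angular": [0,0,0],"hand": 0.0},
    {"translation": [0,0,-0.05],"angular": [0,0,0],"hand": 0.0},
    {"translation": [0,0,-0.05],"angular": [0,0,0],"hand": 0.0},
    {"translation": [0,0,-0.05],"angular": [0,0,0],"hand": 0.0},
    {"translation": [0,0,-0.05],"angular": [0,0,0],"hand": 0.0},
    {"translation": [0,0,0],"angular": [0,0,0],"hand": 0.0}
  ]
}}

```text
time_s: 6.75
eef_pos: [0.4817, -0.2637, 0.3066]
eef_rot: [0.004, 0.803, 0.596, 0.001]
wrist_force: [-0.4, -0.3, -0.3]
opening: 0.275
```

```bash
python3 look.py 3 wrist
```

```text
6.8 pos [ 0.4806 -0.2628  0.3034] jaw deg -16.78 z [ 0.003  -0.0026 -1.    ] q [-0.72  0.06  1.59  0.    1.48 -0.42] F [ 0.1  0.1 -2.3] open 0.273
[[274.03599167 251.90218292]] [ 0.50034396 -0.19862855  0.4490834 ]
```

View pics/wrist3.png

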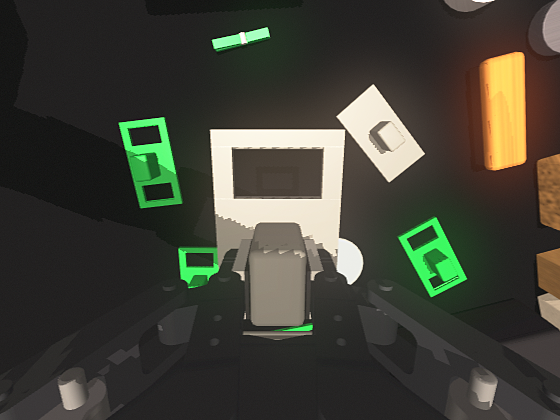

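Call:
{"method": "apply_moves", "body": {
  "plan": [
    {"translation": [0.025,-0.006,-0.006],"angular": [0,0,0],"hand": 0.0},
    {"translation": [0.045,-0.012,-0.006],"angular": [0,0,0],"hand": 0.0},
    {"translation": [0.045,-0.012,-0.006],"angular": [0,0,0],"hand": 0.0},
    {"translation": [0.045,-0.012,-0.006],"angular": [0,0,0],"hand": 0.0},
    {"translation": [0.045,-0.012,-0.006],"angular": [0,0,0],"hand": 0.0},
    {"translation": [0.04,-0.01,0],"angular": [0,0,0],"hand": 0.0},
    {"translation": [0.025,-0.006,0],"angular": [0,0,-0.048],"hand": 0.0},
    {"translation": [0,0,0],"angular": [0,0,0],"hand": 0.0},
    {"translation": [0,0,0],"angular": [0,0,0],"hand": 0.0}
  ]
}}

```text
time_s: 7.92
eef_pos: [0.4905, 0.0159, 0.3299]
eef_rot: [-0.001, 0.788, 0.615, -0.001]
wrist_force: [-0.1, 0.1, -1.2]
opening: 0.274
```

```bash
python3 look.py 4 wrist;  python3 - <<'E'
import cv2,pickle
d=pickle.load(open("c4.pkl","rb"))
cv2.imwrite("pics/a4.png",cv2.resize(d["wrist"]["img"][:200,180:380,::-1],None,fx=3,fy=3,interpolation=cv2.INTER_CUBIC))
E
```

```text
7.975 pos [0.4906 0.0156 0.3302] jaw deg -14.11 z [-0.0019 -0.     -1.    ] q [-0.21 -0.08  1.68 -0.    1.54  0.04] F [ 0.1  0.  -1.4] open 0.278
[[276.87097623 256.09826459]] [0.50738838 0.08098915 0.4726495 ]
```

View pics/wrist4.png

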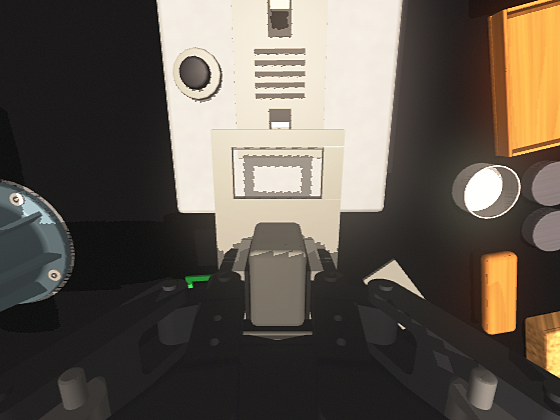

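View pics/a4.png

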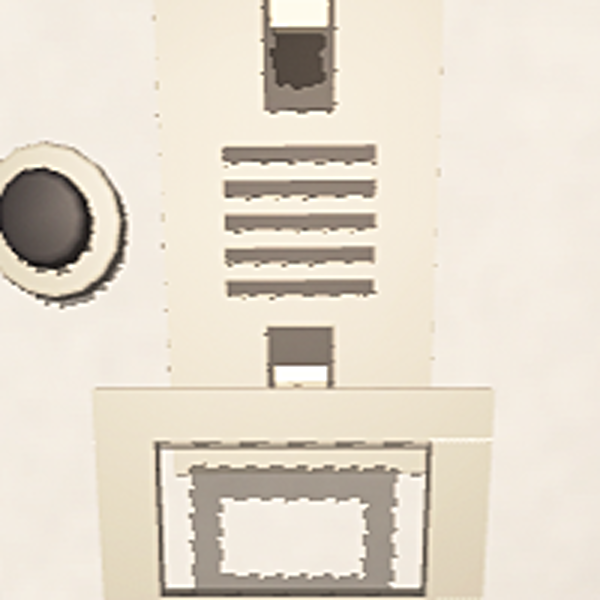

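```bash
python3 - <<'E'
import pickle;from h import *
d=pickle.load(open("c4.pkl","rb"));c=d["wrist"];o=d["o"]
S=lambda L,x,y,s:(np.array(L)+.5)/s+[x,y]-.5
g=lambda L,z=.194:np.array([ray(c,p,z)[:2] for p in S(L,180,0,3)])
a=lambda v:np.degrees(np.arctan2(v[1],v[0])).round(2)
P=g([(157,0),(171,386),(432,386),(442,0)])
print("edges",P.round(4).tolist(),a(P[0]-P[1]),a(P[3]-P[2]),"widths",np.linalg.norm(P[0]-P[3]),np.linalg.norm(P[1]-P[2]))
G=g([(222,147),(376,147),(375,295),(228,295)]);print("grooves",G.mean(0),a(G[1]-G[0]),a(G[2]-G[3]),np.linalg.norm(G[1]-G[2]))
H=g([(264,110),(334,110),(334,327),(267,327)]);print("pits",H.mean(0),a(H[1]-H[0]),a(H[0]-H[3]),a(H[1]-H[2]),np.linalg.norm(H[1]-H[2]),np.linalg.norm(H[1]-H[0]))
# held cover: bar corners (z = tcp-0.0116+0.006), pixel full-image
zt=o["eef_pos"][2]-.0116+.006
C=g([(95,387),(494,387)],zt);print("cover end",C,np.linalg.norm(C[1]-C[0]),a(C[1]-C[0]))
ang=np.radians(a(C[1]-C[0]));lo=np.array([-np.sin(ang),np.cos(ang)])
print("cover centre",C.mean(0)-.065*lo,"tcp",o["eef_pos"])
E
```

```text
edges [[0.4948, 0.1857], [0.4699, 0.086], [0.5474, 0.0666], [0.5708, 0.1666]] 75.97 76.8 widths 0.07838094010460679 0.07986276001687663
grooves [0.51940856 0.12124877] -14.1 -14.09 0.03992729763668534
pits [0.51931678 0.12148041] -14.1 76.31 76.64 0.05848820178915982 0.019823223050676582
cover end [[0.47543576 0.08651314]
 [0.53836129 0.07073245]] 0.06487413518865855 -14.08
cover centre [0.49108555 0.01557559] tcp [0.49061312 0.01559297 0.33023078]
```

Grooves and pits agree: the seat is at (0.5193, 0.1213), −14.1°, which matches the fixed cameras to about 1 mm. I'll move over it and stop just above the hook tips.

Call:
{"method": "apply_moves", "body": {
  "plan": [
    {"translation": [0.03,0.0005,0],"angular": [0,0,0],"hand": 0.0},
    {"translation": [0.04,0.0006,0],"angular": [0,0,0],"hand": 0.0},
    {"translation": [0.0394,0.0006,0.01],"angular": [0,0,0],"hand": 0.0},
    {"translation": [0,0,0.03],"angular": [0,0,0],"hand": 0.0},
    {"translation": [0,0,0.03],"angular": [0,0,0],"hand": 0.0},
    {"translation": [0,0,0.018],"angular": [0,0,0],"hand": 0.0},
    {"translation": [0,0,0],"angular": [0,0,0],"hand": 0.0}
  ]
}}

```text
time_s: 8.85
eef_pos: [0.5185, 0.1212, 0.2418]
eef_rot: [-0.001, 0.789, 0.615, -0.001]
wrist_force: [0.1, 0.3, 0.3]
opening: 0.273
```

```bash
python3 look.py 5 wrist side scene;  python3 - <<'E'
import cv2,pickle,numpy as np
d=pickle.load(open("c5.pkl","rb"))
f=lambda n,x,y,w,h,s:cv2.resize(d[n]["img"][y:y+h,x:x+w,::-1],None,fx=s,fy=s,interpolation=cv2.INTER_CUBIC)
cv2.imwrite("pics/a5.png",np.hstack([f("side",200,80,100,100,4),f("scene",330,100,100,100,4)]))
E
```

```text
9.0 pos [0.5201 0.1216 0.2447] jaw deg -14.08 z [ 0.0022 -0.     -1.    ] q [ 0.01  0.08  1.7  -0.    1.37  0.25] F [-1.3  0.5  0.1] open 0.276
[[279.23283137 256.30419853]] [0.53559284 0.18628948 0.38451953]
```

View pics/a5.png

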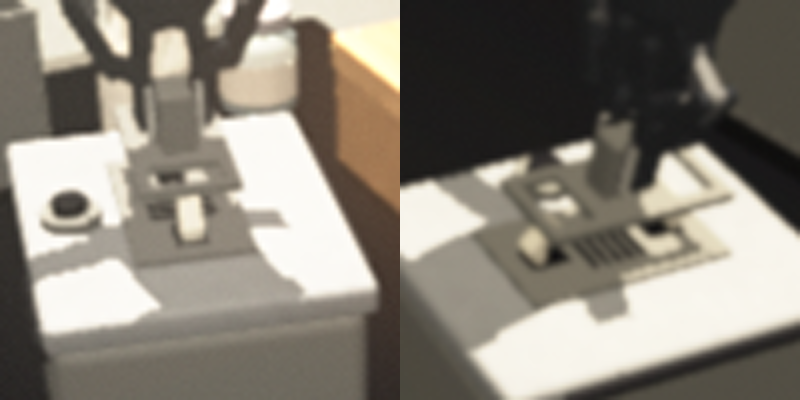

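View pics/wrist5.png

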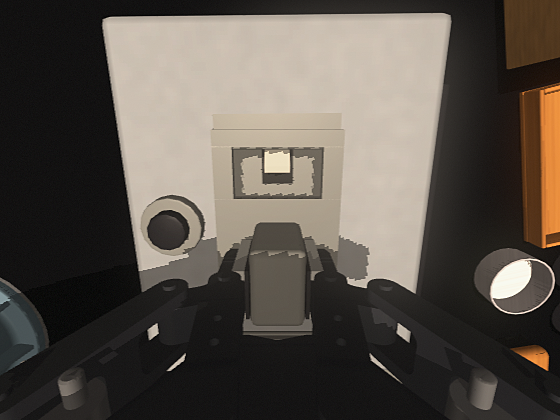

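Both hooks sit within the windows (near hook at wrist columns 264–290 of the window's 232–323). I'll press down in stages.

Call:
{"method": "apply_moves", "body": {
  "plan": [
    {"translation": [0,0,0.006],"angular": [0,0,0],"hand": 0.0},
    {"translation": [0,0,0.006],"angular": [0,0,0],"hand": 0.0},
    {"translation": [0,0,0.005],"angular": [0,0,0],"hand": 0.0},
    {"translation": [0,0,0],"angular": [0,0,0],"hand": 0.0}
  ]
}}

```text
time_s: 9.5
eef_pos: [0.5188, 0.122, 0.2256]
eef_rot: [-0.0, 0.788, 0.615, -0.0]
wrist_force: [-0.2, -0.3, -0.6]
opening: 0.274
```

Call:
{"method": "apply_moves", "body": {
  "plan": [
    {"translation": [0,0,0.004],"angular": [0,0,0],"hand": 0.0},
    {"translation": [0,0,0.004],"angular": [0,0,0],"hand": 0.0},
    {"translation": [0,0,0],"angular": [0,0,0],"hand": 0.0}
  ]
}}

```text
time_s: 9.88
eef_pos: [0.5195, 0.122, 0.2184]
eef_rot: [0.0, 0.788, 0.615, 0.0]
wrist_force: [-0.2, 0.4, 0.2]
opening: 0.274
```

Call:
{"method": "apply_moves", "body": {
  "plan": [
    {"translation": [0,0,0.004],"angular": [0,0,0],"hand": 0.0},
    {"translation": [0,0,0.004],"angular": [0,0,0],"hand": 0.0},
    {"translation": [0,0,0],"angular": [0,0,0],"hand": 0.0}
  ]
}}

```text
time_s: 10.25
eef_pos: [0.5186, 0.122, 0.2093]
eef_rot: [-0.0, 0.788, 0.615, -0.001]
wrist_force: [0.8, 0.2, -2.8]
opening: 0.272
```

Call:
{"method": "apply_moves", "body": {
  "plan": [
    {"translation": [0,0,0.003],"angular": [0,0,0],"hand": 0.0},
    {"translation": [0,0,0.001],"angular": [0,0,0],"hand": 0.0},
    {"translation": [0,0,0],"angular": [0,0,0],"hand": 0.0}
  ]
}}

```text
time_s: 10.62
eef_pos: [0.5191, 0.122, 0.2061]
eef_rot: [-0.0, 0.788, 0.615, -0.0]
wrist_force: [-0.2, -0.2, -1.2]
opening: 0.273
```

```bash
cat > cl.py <<'E'
import cv2,pickle,numpy as np,sys
d=pickle.load(open(f"c{sys.argv[1]}.pkl","rb"))
f=lambda n,x,y,w,h,s:cv2.resize(d[n]["img"][y:y+h,x:x+w,::-1],None,fx=s,fy=s,interpolation=cv2.INTER_CUBIC)
cv2.imwrite(f"pics/cl{sys.argv[1]}.png",np.vstack([np.hstack([f("side",215,100,60,50,6.6667),f("scene",345,130,60,50,6.66667)]),f("wrist",180,90,200,60,4)]))
E
python3 look.py 6 wrist side scene; python3 cl.py 6
```

```text
10.775 pos [0.5193 0.122  0.2063] jaw deg -14.04 z [ 1.e-04  0.e+00 -1.e+00] q [0.01 0.11 1.74 0.   1.29 0.25] F [-0.2 -0.3 -0.7] open 0.275
[[276.64284217 255.40540201]] [0.53572784 0.18710015 0.3489009 ]
```

View pics/cl6.png

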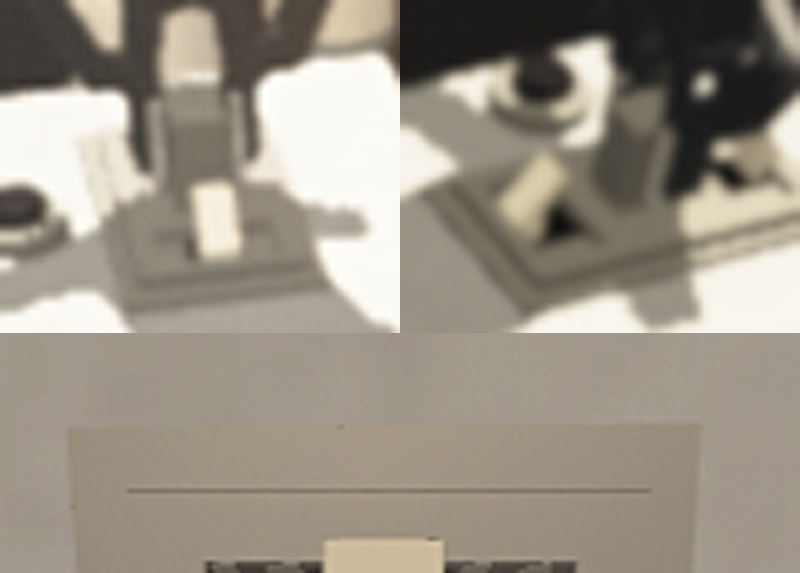

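View pics/wrist6.png

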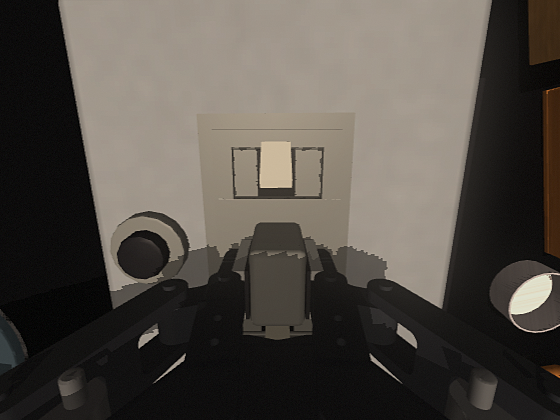

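The cover is nearly on the seat, and the +y hook's nose overlaps the end bar (rows 141 vs 148). The force is still low, so I'll press gently until the contact force rises.

Call:
{"method": "apply_moves", "body": {
  "plan": [
    {"translation": [0,0,0.001],"angular": [0,0,0],"hand": 0.0},
    {"translation": [0,0,0],"angular": [0,0,0],"hand": 0.0}
  ]
}}

```text
time_s: 11.02
eef_pos: [0.5194, 0.122, 0.2058]
eef_rot: [0.0, 0.788, 0.615, 0.0]
wrist_force: [-0.9, -0.5, 3.7]
opening: 0.274
```

Call:
{"method": "apply_moves", "body": {
  "plan": [
    {"translation": [0,0,0.001],"angular": [0,0,0],"hand": 0.0},
    {"translation": [0,0,0],"angular": [0,0,0],"hand": 0.0}
  ]
}}

```text
time_s: 11.28
eef_pos: [0.5195, 0.122, 0.2058]
eef_rot: [0.0, 0.788, 0.615, 0.0]
wrist_force: [-4.9, -0.9, 10.1]
opening: 0.272
```

```bash
python3 look.py 7 wrist side scene; python3 cl.py 7
```

```text
11.425 pos [0.5194 0.122  0.2058] jaw deg -14.03 z [ 9.e-04 -1.e-04 -1.e+00] q [ 0.01  0.11  1.74 -0.    1.29  0.25] F [-5.3  0.7 10.2] open 0.272
[[276.38817143 255.30165179]] [0.53585474 0.18711062 0.34855227]
```

View pics/cl7.png

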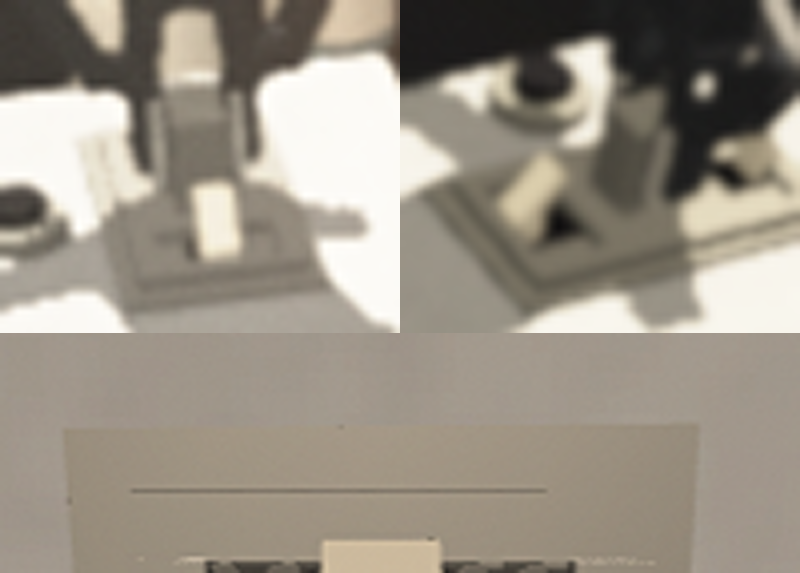

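The stop is solid at TCP z 0.2058 (0.2056 predicted for fully home). One firmer press, then I'll relieve the push, release with a small opening, and retreat.

Call:
{"method": "apply_moves", "body": {
  "plan": [
    {"translation": [0,0,0.001],"angular": [0,0,0],"hand": 0.0},
    {"translation": [0,0,0],"angular": [0,0,0],"hand": 0.0}
  ]
}}

```text
time_s: 11.68
eef_pos: [0.5194, 0.122, 0.2058]
eef_rot: [0.0, 0.788, 0.615, 0.0]
wrist_force: [-7.6, -0.4, 16.8]
opening: 0.271
```

Call:
{"method": "apply_moves", "body": {
  "plan": [
    {"translation": [0,0,-0.0025],"angular": [0,0,0],"hand": 0.0},
    {"translation": [0,0,0],"angular": [0,0,0],"hand": 0.045},
    {"translation": [0,0,0],"angular": [0,0,0],"hand": 0.045},
    {"translation": [0,0,0],"angular": [0,0,0],"hand": 0.045},
    {"translation": [0,0,0],"angular": [0,0,0],"hand": 0.045}
  ]
}}

```text
time_s: 12.3
eef_pos: [0.5192, 0.122, 0.2056]
eef_rot: [-0.0, 0.788, 0.615, -0.0]
wrist_force: [0.2, 0.0, -0.8]
opening: 0.523
```

Call:
{"method": "apply_moves", "body": {
  "plan": [
    {"translation": [0,0,-0.01],"angular": [0,0,0],"hand": 0.045},
    {"translation": [0,0,-0.03],"angular": [0,0,0],"hand": 0.045},
    {"translation": [0,0,-0.05],"angular": [0,0,0],"hand": 0.045},
    {"translation": [0,0,-0.05],"angular": [0,0,0],"hand": 0.045},
    {"translation": [-0.05,0,0],"angular": [0,0,0],"hand": 0.045},
    {"translation": [-0.05,0,0],"angular": [0,0,0],"hand": 0.045},
    {"translation": [-0.04,0,0],"angular": [0,0,0],"hand": 0.045},
    {"translation": [0,0,0],"angular": [0,0,0],"hand": 0.045}
  ]
}}

```text
time_s: 13.3
eef_pos: [0.485, -0.0159, 0.3467]
eef_rot: [0.001, 0.789, 0.614, 0.0]
wrist_force: [1.2, -0.1, 0.0]
opening: 0.529
```

```bash
python3 look.py 8 wrist side scene; python3 cl.py 8
```

```text
13.45 pos [ 0.4855 -0.0133  0.3463] jaw deg -14.03 z [ 8.e-04  3.e-04 -1.e+00] q [-0.27 -0.1   1.67  0.    1.57 -0.03] F [-0.1  0.4  0.4] open 0.524
[[276.093563   250.37488366]] [0.50163624 0.04919396 0.48941525]
```

View pics/cl8.png

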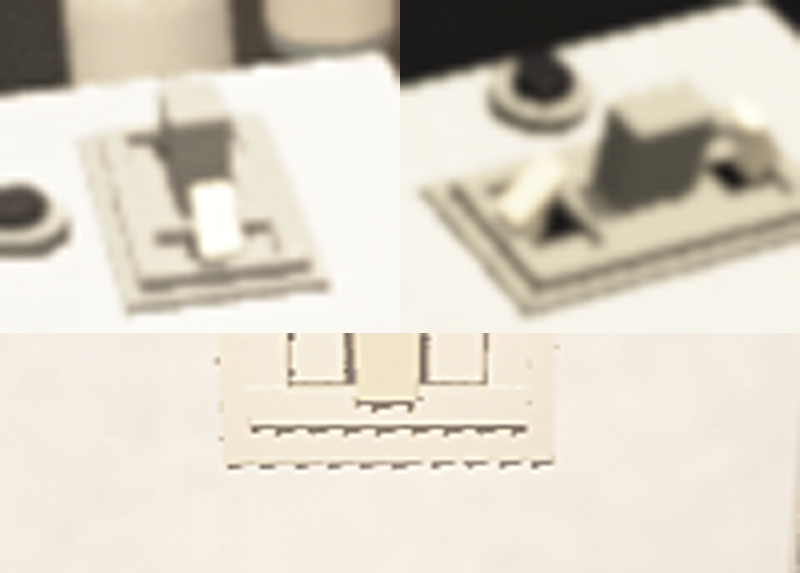

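View pics/wrist8.png

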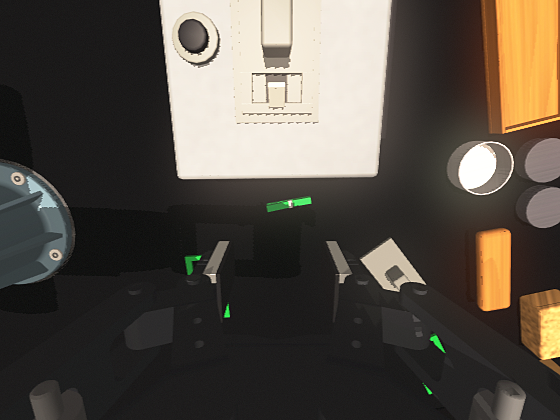

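The −y hook's nose overlaps its end bar, and the cover looks flat. One more view from above will show the +y hook.

Call:
{"method": "apply_moves", "body": {
  "plan": [
    {"translation": [0.04,0,0],"angular": [0,0,0],"hand": 0.045},
    {"translation": [0.04,0,0],"angular": [0,0,0],"hand": 0.045},
    {"translation": [0,0,0],"angular": [0,0,0],"hand": 0.045},
    {"translation": [0,0,0],"angular": [0,0,0],"hand": 0.045}
  ]
}}

```text
time_s: 13.95
eef_pos: [0.5046, 0.0645, 0.3457]
eef_rot: [0.0, 0.788, 0.616, -0.0]
wrist_force: [-0.2, 0.1, -0.5]
opening: 0.523
```

```bash
python3 look.py 9 wrist;python3 - <<'E'
import cv2,pickle
d=pickle.load(open("c9.pkl","rb"))
cv2.imwrite("pics/a9.png",cv2.resize(d["wrist"]["img"][70:250,200:360,::-1],None,fx=3.3,fy=3.3,interpolation=cv2.INTER_CUBIC))
E
```

```text
14.0 pos [0.5045 0.0639 0.3457] jaw deg -13.99 z [-3.e-04 -3.e-04 -1.e+00] q [-0.11 -0.04  1.62 -0.    1.57  0.14] F [-0.6 -1.1 -0.4] open 0.527
[[276.6404059  256.29294603]] [0.5210348 0.1296169 0.4884322]
```

View pics/a9.png

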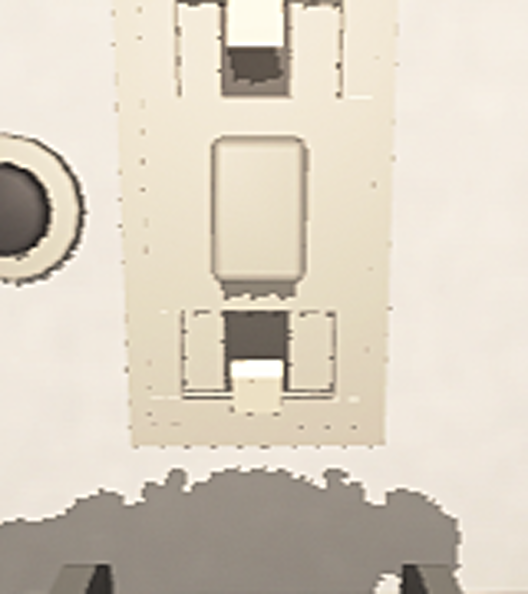

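```bash
python3 - <<'E'
import cv2,pickle
from h import *
d=pickle.load(open("c9.pkl","rb"));c=d["wrist"]
cv2.imwrite("pics/a10.png",cv2.resize(c["img"][20:110,220:340,::-1],None,fx=6,fy=6,interpolation=cv2.INTER_CUBIC))
# predicted pixels: seat frame long axis
a=np.radians(-14.1);lo=np.array([-np.sin(a),np.cos(a)]);s=np.array([.5193,.1213])
for y,z,n in[(.055,.2,"win edge"),(.065,.2,"cover end"),(.06,.205,"nose upright"),(.045,.225,"tip upright"),(.073,.194,"seat end")]:
    for sg in(1,-1):
        print(n,sg,proj(c,np.r_[s+sg*y*lo,z]).round(1), "nose-bent" )
E
```

```text
win edge 1 [[277.5  70.2]] nose-bent
win edge -1 [[277.1 189.2]] nose-bent
cover end 1 [[277.5  58.1]] nose-bent
cover end -1 [[277.1 198.9]] nose-bent
nose upright 1 [[277.5  63.1]] nose-bent
nose upright -1 [[277.1 195.2]] nose-bent
tip upright 1 [[277.5  78. ]] nose-bent
tip upright -1 [[277.2 184.4]] nose-bent
seat end 1 [[277.5  49.9]] nose-bent
seat end -1 [[277.1 204.9]] nose-bent
```

View pics/a10.png

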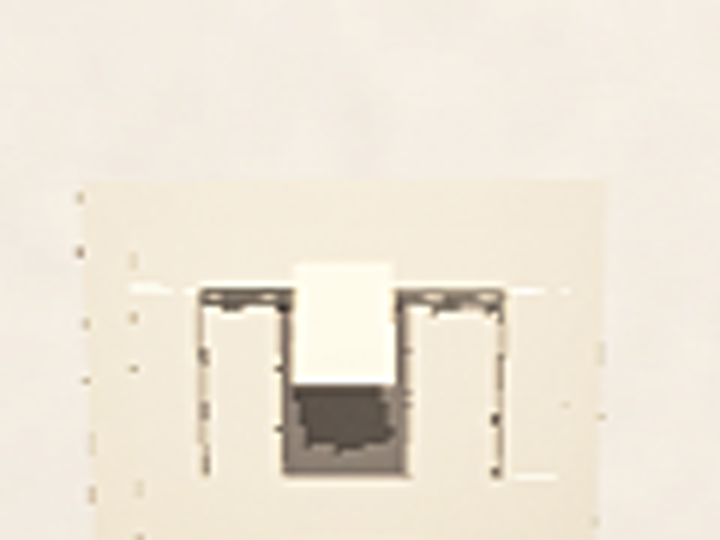

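Both noses are where upright hooks should be: +y at row 63.7 (63.1 predicted), −y at 194.8 (195.2 predicted). Each overlaps its end bar, so I'm handing in.

```bash
python3 -c "
from bench import ctrl
print(ctrl.hand_in())"
```

```text
the job is handed in; nothing more can be done
None
```

I set the windowed grey vent cover over the two hooks and pressed it straight down until it stopped solidly. I then let go, moved the arm clear and handed the job in at about 14 s.

- **Seating:** the tool stopped at z = 0.2058 m, against 0.2056 m predicted for fully home. The upward force then rose to 17 N without further travel.
- **Hooks:** after release, both hook noses overlap the cover's end bars and lie within 1 pixel of where upright hooks should appear. The cover looks flat on the seat.
- **Disagreements:** the readings showed only a few newtons during the push, so the roughly 10 N click was never seen directly. The cover appears about 1 mm off centre along y, within the 2 mm play.

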